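# Shut and latch the waffle iron

### The job

The waffle iron has been left gaping: with the fingertips, push its lid down until it is fully shut, and only then push the red latch sideways across the front, as far as it goes, so that its claw hooks over the steel tongue of the lid. Only push: do not swing the lid wide open, do not lift or shove the iron from its place, and leave the other things on the shelf alone. Finish with the hand clear.

Things in the scene. Friction and masses are not known exactly. Their poses are not given: they have to be found in the camera images.
- iron: Black plastic waffle iron, about 2.3 kg, standing loose on four rubber feet (10 N or more sideways can slide it). Its lower half is 240 (x) x 250 (y) x 58 mm high; origin on the shelf under the middle of the lower half, x towards the hinge at the back, so the front with the latch looks to its -x, its y to the left as seen from the robot, z up. Shut, the lid's top is 106 mm above the shelf.
- lid (a joint): Lid angle in rad: 0 is fully shut, grows as the front edge rises. Stiff hinge: the lid (0.4 kg) stays wherever it is left and never falls by itself, and needs about 1 to 4 N of push near its front edge all the way down to the stop. Starts at 0.45 to 0.95.
- lid_hinge (a point): Point on the hinge axis, in the middle of the iron's back edge: x +120 mm, z +61 mm in the iron's frame. The axis runs along the iron's y.
- lid_press (a point): Point on the flat outer (upper) face of the lid, midway across, 40 mm back from its front edge; it swings with the lid. In the lid's own frame it is 200 mm forward (-x) of the hinge axis and 45 mm above it. The lid is 40 mm thick, 240 mm long and 250 mm wide; from the middle of its front edge a steel tongue 16 mm wide sticks out 22 mm (at 65 to 80 mm above the shelf when shut).
- latch (a joint): Travel of the red latch in m along the iron's +y (to the left, towards the middle of the front): 0 is fully open, 0.055 is fully across against its stop, where it sits centred on the lid's tongue with its claw over it. It drags with about 2 N and stays where it is left. Starts at 0 to 0.015.
- latch_top (a point): Point on top of the red latch's post, 100 mm above the shelf. The latch is a red claw at the front of the iron, 26 mm wide (along y); its post reaches 6 mm to either side of this point in x, from 28 to 100 mm high, and its top 14 mm reach back towards the lid to 28 mm behind this point. It runs before a grey rail whose top is 47 mm high. It lies 152 mm before the iron's origin.
- jar: Empty clear glass jar with a steel lid, 76 mm across, 130 mm tall, origin under its foot. Bystander.
- mug: Blue mug, 80 mm across, 90 mm tall, origin under its foot. Bystander.
- tin: Yellow tin, 70 mm across, 100 mm tall, origin under its foot. Bystander.
- ladle: Steel ladle lying on the shelf, 330 mm long along its x axis, bowl at +x, handle 10 mm thick; origin under its middle. Bystander.
- plate_low: Lower of two stacked white plates, 200 mm across, 20 mm high, origin under its foot. Bystander.
- plate_high: Upper plate of the stack, 200 mm across, origin under its foot. Bystander.
- tongs: Red and steel kitchen tongs, 255 mm tall, standing upright in a steel spring clip on a wooden foot 110 mm square; origin under their lower end, 12 mm above the shelf. Bystander.

How it is judged:
By the outcome, as a careful person would: the job done as asked, in the order asked, and still so for the second after the job is handed in, with the robot touching nothing.
It also fails if it takes over 51 s, if anything falls off the work surface, if the arm or the gripper's body presses on something with over 40 N, if the wrist force passes 120 N, or if a joint passes its speed limit or range.

### The arm

A 6-joint arm with a two-finger parallel gripper is mounted at the origin on the work surface. World frame = base frame: x ahead of the robot, y to its left, z up, the work surface at z = 0. Lengths are in m, angles in rad, forces in N, time in s.
With the tool pointing down it reaches from about 0.3 to 0.75 m from the base axis. Payload 8.5 kg.
Tool frame: the origin (TCP) lies at the very end of the fingers, on their centre line; the grasp point (between the pads) lies 19 mm behind it; z points along the fingers, y is the line along which they close (so a half turn about z gives the same grasp; the last joint's range is limited). The gripper opens to 88 mm and grips with 3 to 60 N. Pads are 18 mm wide; open, the fingers measure 123 mm over their backs; the gripper's body (75 mm by 187 mm) begins 45 mm behind the grasp point.
Start: joints at [-1.346, 0.381, 1.297, -0, 1.464, -0.215], TCP at [0.234, -0.498, 0.239] pointing down, gripper open.
Joint ranges: [-3.11, 3.11], [-0.89, 2.33], [0.22, 2.48], [-1.42, 4.56], [0.17, 2.85], [-2.88, 2.88]. Speed limits (rad/s): [2.39, 2.39, 3.14, 3.14, 3.14, 3.14].

### API

Orientations are given as [roll, pitch, yaw] about the fixed x, y, z axes, in that order (R = Rz(yaw) Ry(pitch) Rx(roll)).
In Python, from bench import ctrl gives the robot as it stands.
- The arm moves only by the tool drive_tool, never from a script. Its argument "series" is a list of rows, each an object of numbers: "ax", "ay", "az": the turn, a rotation vector about the tool's x, y, z in rad; "x", "y", "z": the shift along the tool's x, y, z in cm; "hand": the opening, from -1 (shut) to 1 (fully open), so that 0 is half open. In form: [{"ax": .., "ay": .., "az": .., "x": .., "y": .., "z": .., "hand": ..}, ...]. A call has exactly 5 rows; each row shifts and turns the commanded pose from where the row before left it, along the tool's axes as they then stand; what a row does not reach is not made up. A row lasts 1/12 s, in which the tool goes at most 41.7 mm and 7.16 degrees, less where a joint would pass 70% of its speed; a pose out of reach is approached as far as the arm can. A call with a gripper value outside its range is refused whole. The fingers move at their own pace and stop on an object; the grip force is fixed at half the most. Time passes only in rows, so rows that do not move let the fingers close, or fill a call up. It gives the time, the measured TCP pose, the force, the opening and the grip force at its end, in the units of the state.
- ctrl.state(): the state, without advancing time (a new reading comes with each control period).
- ctrl.snapshot(name): name is "side" or "top"; returns a dict with "img" (400x640x3 uint8, blue, green, red), "mtx" (3x3 intrinsics, pixels), "R" (3x3) and "t" (3): a world point X has camera coordinates R X + t. Camera axes: x right, y down, z forward; pixel columns grow to the right and rows downward; lengths in m; the calibration is good to about 2 mm. A picture is of the moment at which its call begins. There is no depth.
- ctrl.hand_in(): hands the job in; it is judged then, once.
The state is a dict: "time": time; "qpos": joint angles; "qvel": joint speeds; "effort": joint torques, N m; "eef_pos": TCP position; "tool_rot": TCP orientation; "wrist_force": force on the tool from outside, world axes, zero at the start; "moment": the same for the moment, N m; "grip_width": opening from 0.0 (shut) to 1.0 (fully open); "grip_force": force on a finger pad.
Only numpy, scipy, OpenCV 4.12 (cv2) and the standard library are available. Lean on these libraries where they do the work, as an engineer would, in place of code of your own. Each camera call takes 0.05 s, during which the arm holds its last target. There are 200 camera calls.

## Working session

There is one attempt and no reset: what is moved stays moved. The work goes in short steps, Python scripts to look and compute and a tool call to move; the robot and the scene stay as the last step left them, time stands still between calls to the robot, and variables do not carry over. Pictures are saved under pics/ and viewed, at most 10 in all, crops included, and the job is handed in when it is done.

Besides the shell and the picture viewer there is one more tool, called after "Call:" by a JSON object that holds its "method" and its "body". drive_tool: Moves the arm, as the interface text tells. Its arguments: {"type":"object","properties":{"series":{"type":"array","items":{"type":"object","properties":{"ax":{"type":"number"},"ay":{"type":"number"},"az":{"type":"number"},"x":{"type":"number"},"y":{"type":"number"},"z":{"type":"number"},"hand":{"type":"number"}}}}},"required":["series"]}

```bash
mkdir -p pics; python3 - <<'E'
from bench import ctrl
import cv2
for n in("side","top"):
    s=ctrl.snapshot(n); cv2.imwrite(f"pics/{n}0.png",s["img"]); print(n,s["mtx"].round(1).tolist(),s["R"].round(3).tolist(),s["t"].round(3).tolist())
s=ctrl.state();print(s["time"],s["eef_pos"],s["tool_rot"],s["wrist_force"])
E
```

```text
side [[467.9, 0.0, 324.1], [0.0, 467.9, 196.9], [0.0, 0.0, 1.0]] [[-0.992, -0.124, -0.012], [-0.06, 0.557, -0.828], [0.11, -0.821, -0.56]] [0.556, 0.155, 1.36]
top [[423.7, 0.0, 321.9], [0.0, 423.7, 203.0], [0.0, 0.0, 1.0]] [[-0.021, -1.0, 0.007], [-0.989, 0.02, -0.147], [0.147, -0.01, -0.989]] [-0.087, 0.575, 1.275]
0.1 [ 0.2341022  -0.49739938  0.23819321] [-3.14025783e+00 -2.67885860e-04  4.39809529e-01] [-0.11938962  1.23047066  0.37206568]
```

View pics/side0.png

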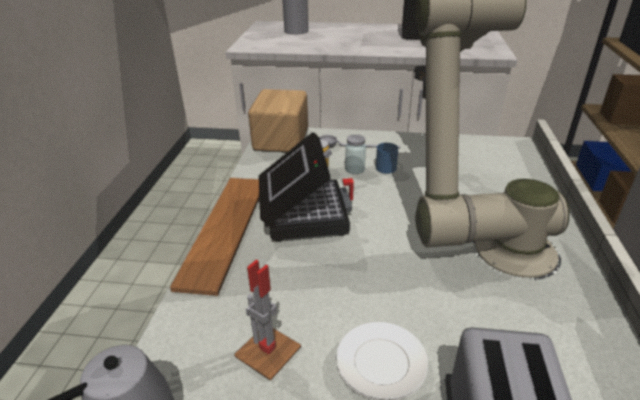

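View pics/top0.png

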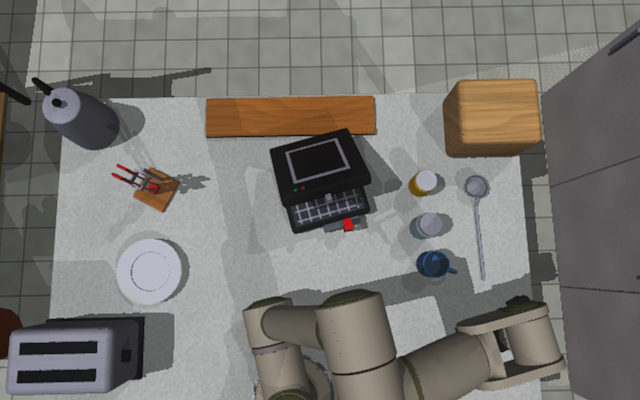

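The top view shows the iron around (325,190), turned a bit, with its red latch at about (348,225). The jar, mug and tin stand to its right. I'll enlarge both views.

```bash
python3 - <<'E'
import cv2,numpy as np
a=cv2.imread("pics/top0.png")[120:240,260:380]; b=cv2.imread("pics/side0.png")[125:245,245:365]
f=lambda i:cv2.resize(i,(400,400),interpolation=cv2.INTER_CUBIC)
cv2.imwrite("pics/c.png",np.hstack([cv2.convertScaleAbs(f(a),alpha=1.8,beta=20),cv2.convertScaleAbs(f(b),alpha=1.5,beta=20)]))
E
```

```text
(no output)
```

View pics/c.png

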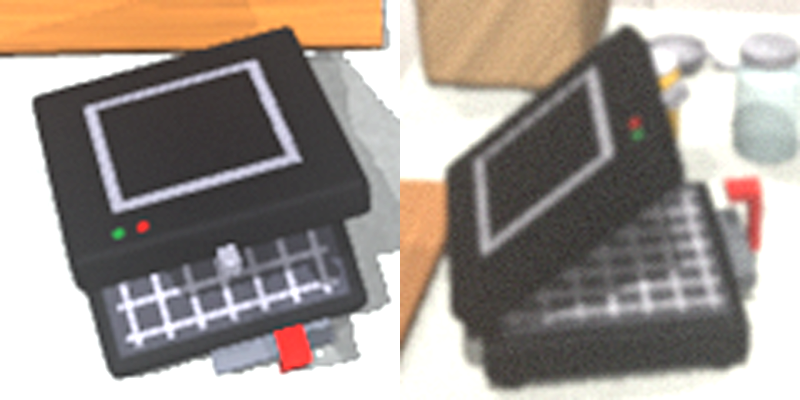

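The crops resolve the lid corners, the tongue tip and the latch top. Next I'll fit iron pose, lid angle and latch travel to them jointly.

```bash
cat >fit.py <<'E'
import numpy as np,cv2,json
from scipy.optimize import least_squares
K={"top":[[423.7,0,321.9],[0,423.7,203],[0,0,1]],"side":[[467.9,0,324.1],[0,467.9,196.9],[0,0,1]]}
def iron(p,X,kind):
    x,y,a,th,q=p; X=np.array(X,float)
    if kind=="l":
        c,s=np.cos(th),np.sin(th); X=np.array([.12+c*X[0]+s*X[2],X[1],.061-s*X[0]+c*X[2]])
    if kind=="k": X=X+[-.152,q-.055,.1]
    c,s=np.cos(a),np.sin(a); return np.array([x+c*X[0]-s*X[1],y+s*X[0]+c*X[1],X[2]])
def proj(n,X,cam):
    c=cam[n]; v=np.array(c["R"])@X+c["t"]; v=np.array(c["mtx"])@v; return v[:2]/v[2]
E
python3 - <<'E'
from fit import *
from bench import ctrl
cam={n:ctrl.snapshot(n) for n in K}
H=.125
O=[("top","l",(0,-H,.045),290,30),("top","l",(0,H,.045),35,97),("top","l",(-.24,H,.045),73,262),("top","l",(-.24,-H,.045),369,185),
("top","l",(-.24,H,.005),82,290),("top","l",(-.24,-H,.005),364,214),("top","l",(-.262,0,.011),229,246),("top","k",(.011,0,0),294,347),
("top","b",(-.12,H,.058),115,377),("top","b",(-.12,-H,.058),364,303),
("side","l",(-.24,-H,.045),630,28),("side","l",(-.24,H,.005),682,183),("side","l",(0,-H,.045),447,165),
("side","b",(-.12,H,.008),745,362),("side","b",(.12,H,.008),492,383),("side","k",(.011,0,0),742,183)]
uv=lambda n,cx,cy:np.array([260+.3*cx,120+.3*cy] if n=="top" else [245+.3*(cx-400),125+.3*cy])
res=lambda p:np.concatenate([proj(n,iron(p,X,k),cam)-uv(n,a,b) for n,k,X,a,b in O])
r=least_squares(res,[.5,0,.2,.7,.005],loss="soft_l1"); p=r.x
print(p.round(4)); print(res(p).reshape(-1,2).round(1).tolist())
print("press",iron(p,(-.2,0,.045),"l"),"latch",iron(p,(0,0,0),"k"),"tongue shut",iron([*p[:3],0,0],(-.262,0,.011),"l"),"hinge",iron(p,(.12,0,.061),"b"))
E
```

```text
[ 0.6283 -0.0984  0.2472  0.6668  0.0122]
[[1.1, -2.9], [-1.5, -2.2], [-1.8, -0.3], [0.6, -1.8], [-1.1, 1.8], [3.2, 0.6], [1.0, 6.7], [-0.0, -0.6], [-2.2, -0.3], [1.9, 0.3], [-0.2, -3.7], [2.8, -0.9], [-1.0, -0.2], [1.9, 1.8], [-1.9, 2.5], [1.0, -0.0]]
press [ 0.61929428 -0.10070059  0.22005394] latch [ 0.49145056 -0.17715789  0.1       ] tongue shut [ 0.49066095 -0.1331688   0.072     ] hinge [ 0.74469364 -0.06904865  0.061     ]
```

The fit agrees to about 2 px: iron at (0.628, -0.098), yaw 0.247, lid 0.67, latch 0.012. The tongue mark I picked was its root side, not its tip, which explains the one large residual. I'll turn to the iron's yaw, shut the hand and raise.

Call:
{"method": "drive_tool", "body": {"series": [{"z": -2.5, "az": 0.1, "hand": -1}, {"z": -2.5, "az": 0.093, "hand": -1}, {"x": 2, "y": -1, "hand": -1}, {"x": 3, "y": -2, "hand": -1}, {"x": 3, "y": -2, "hand": -1}]}}

```text
schema error: expected keys ax, ay, az, x, y, z, hand
```

```bash
cat >>fit.py <<'E'
P=[.6283,-.0984,.2472,.6668,.0122]
def rel():
    from bench import ctrl
    s=ctrl.state();d=np.array(s["eef_pos"])-[P[0],P[1],0];c,S=np.cos(P[2]),np.sin(P[2])
    r=lambda d:np.round([c*d[0]+S*d[1],-S*d[0]+c*d[1],d[2]],4)
    print("t",round(s["time"],2),"iron-frame tcp",r(d),"F",r(np.array(s["wrist_force"])),"rot",np.round(s["tool_rot"],3))
E
python3 - <<'E'
from fit import *
from bench import ctrl
rel()
c=ctrl.snapshot("top");C=-c["R"].T@c["t"]
for n,u,v,z in(("jar",431,222,.13),("mug",433,263,.09),("tin",426,181,.1)):
    d=c["R"].T@np.linalg.inv(c["mtx"])@[u,v,1]; X=C+d*(z-C[2])/d[2]
    q=X[:2]-P[:2];a=P[2];print(n,X,"iron",np.cos(a)*q[0]+np.sin(a)*q[1],-np.sin(a)*q[0]+np.cos(a)*q[1])
E
```

```text
t 0.2 iron-frame tcp [-0.4799 -0.2905  0.2384] F [-0.362  -0.5105 -0.1316] rot [-3.141 -0.     0.44 ]
jar [ 0.4987035  -0.41181156  0.13      ] iron -0.20234563002787354 -0.2721732976501601
mug [ 0.38149772 -0.42128803  0.09      ] iron -0.3183073100643249 -0.25268260831215894
tin [ 0.6254442 -0.4120929  0.1      ] iron -0.07952651663491356 -0.30345827842710765
```

Every key has to be given. The jar is at iron y -0.27, so the hand clears it when pushing the latch.

Call:
{"method": "drive_tool", "body": {"series": [{"ax": 0, "ay": 0, "az": 0.1, "x": 0, "y": 0, "z": -2.5, "hand": -1}, {"ax": 0, "ay": 0, "az": 0.093, "x": 0, "y": 0, "z": -2.5, "hand": -1}, {"ax": 0, "ay": 0, "az": 0, "x": 2, "y": -1, "z": 0, "hand": -1}, {"ax": 0, "ay": 0, "az": 0, "x": 3, "y": -2, "z": 0, "hand": -1}, {"ax": 0, "ay": 0, "az": 0, "x": 3.2, "y": -2, "z": 0, "hand": -1}]}}

```text
time: 0.67
eef_pos: [0.3016, -0.4287, 0.2887]
tool_rot: [3.141, -0.0, 0.245]
wrist_force: [0.7, 0.0, 0.1]
grip_width: 0.647
grip_force: 0.0
```

Call:
{"method": "drive_tool", "body": {"series": [{"ax": 0, "ay": 0, "az": 0, "x": 3.2, "y": -2, "z": 0, "hand": -1}, {"ax": 0, "ay": 0, "az": 0, "x": 3.2, "y": -2, "z": 0, "hand": -1}, {"ax": 0, "ay": 0, "az": 0, "x": 3.2, "y": -2, "z": 0, "hand": -1}, {"ax": 0, "ay": 0, "az": 0, "x": 3.2, "y": -2, "z": 0, "hand": -1}, {"ax": 0, "ay": 0, "az": 0, "x": 3.2, "y": -2, "z": 0, "hand": -1}]}}

```text
time: 1.08
eef_pos: [0.4331, -0.2914, 0.2888]
tool_rot: [-3.142, 0.0, 0.247]
wrist_force: [0.5, -1.1, -0.3]
grip_width: 0.266
grip_force: 0.0
```

Call:
{"method": "drive_tool", "body": {"series": [{"ax": 0, "ay": 0, "az": 0, "x": 3.2, "y": -2, "z": 0, "hand": -1}, {"ax": 0, "ay": 0, "az": 0, "x": 3.2, "y": -2, "z": 0, "hand": -1}, {"ax": 0, "ay": 0, "az": 0, "x": 3.2, "y": -2, "z": 0, "hand": -1}, {"ax": 0, "ay": 0, "az": 0, "x": 3.2, "y": -2, "z": 0, "hand": -1}, {"ax": 0, "ay": 0, "az": 0, "x": 3.2, "y": -2, "z": 0, "hand": -1}]}}

```text
time: 1.5
eef_pos: [0.5639, -0.1553, 0.2887]
tool_rot: [-3.142, 0.0, 0.247]
wrist_force: [0.4, -0.6, 0.3]
grip_width: 0.001
grip_force: 0.0
```

```bash
python3 -c "
from fit import *
rel()"
```

```text
t 1.5 iron-frame tcp [-0.0764 -0.0394  0.2887] F [ 0.2623 -0.6448  0.2552] rot [-3.142  0.     0.247]
```

Call:
{"method": "drive_tool", "body": {"series": [{"ax": 0, "ay": 0, "az": 0, "x": 3.4, "y": -2, "z": 0, "hand": -1}, {"ax": 0, "ay": 0, "az": 0, "x": 3.3, "y": -2, "z": 0, "hand": -1}, {"ax": 0, "ay": 0, "az": 0, "x": 0, "y": 0, "z": 2, "hand": -1}, {"ax": 0, "ay": 0, "az": 0, "x": 0, "y": 0, "z": 1.5, "hand": -1}, {"ax": 0, "ay": 0, "az": 0, "x": 0, "y": 0, "z": 1.5, "hand": -1}]}}

```text
time: 1.92
eef_pos: [0.6183, -0.101, 0.2375]
tool_rot: [-3.141, 0.001, 0.248]
wrist_force: [0.2, -0.1, -1.0]
grip_width: 0.006
grip_force: 0.0
```

Call:
{"method": "drive_tool", "body": {"series": [{"ax": 0, "ay": 0, "az": 0, "x": 0, "y": 0, "z": 0.4, "hand": -1}, {"ax": 0, "ay": 0, "az": 0, "x": 0, "y": 0, "z": 0.4, "hand": -1}, {"ax": 0, "ay": 0, "az": 0, "x": 0, "y": 0, "z": 0.4, "hand": -1}, {"ax": 0, "ay": 0, "az": 0, "x": 0, "y": 0, "z": 0.4, "hand": -1}, {"ax": 0, "ay": 0, "az": 0, "x": 0, "y": 0, "z": 0.4, "hand": -1}]}}

```text
time: 2.33
eef_pos: [0.6184, -0.1022, 0.2195]
tool_rot: [3.14, -0.002, 0.247]
wrist_force: [-1.0, -0.4, 3.0]
grip_width: 0.002
grip_force: 0.9
```

```bash
python3 - <<'E'
from fit import *
from bench import ctrl
rel()
cv2.imwrite("pics/s1.png",cv2.resize(ctrl.snapshot("side")["img"][100:250,200:400],(800,600)))
E
```

```text
t 2.33 iron-frame tcp [-0.0106 -0.0012  0.2195] F [-1.0369 -0.1415  3.03  ] rot [ 3.14e+00 -2.00e-03  2.47e-01]
```

View pics/s1.png

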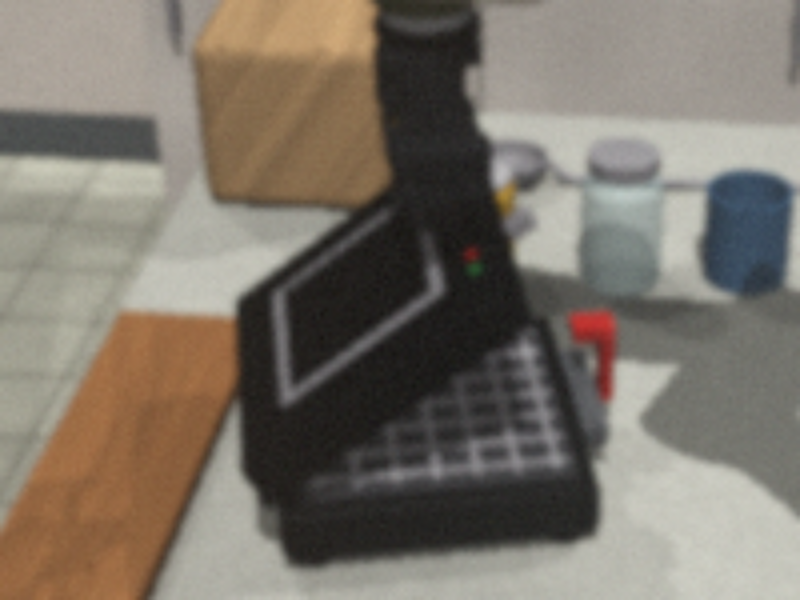

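The shut fingers are on the lid with 3 N, near its front edge at about (440,190), and the latch at (595,330) is free. I'll follow the lid's arc down.

Call:
{"method": "drive_tool", "body": {"series": [{"ax": 0, "ay": 0, "az": 0, "x": -0.65, "y": 0, "z": 0.85, "hand": -1}, {"ax": 0, "ay": 0, "az": 0, "x": -0.7, "y": 0, "z": 0.83, "hand": -1}, {"ax": 0, "ay": 0, "az": 0, "x": -0.73, "y": 0, "z": 0.8, "hand": -1}, {"ax": 0, "ay": 0, "az": 0, "x": -0.77, "y": 0, "z": 0.75, "hand": -1}, {"ax": 0, "ay": 0, "az": 0, "x": -0.8, "y": 0, "z": 0.7, "hand": -1}]}}

```text
time: 2.8
eef_pos: [0.5826, -0.1109, 0.1793]
tool_rot: [3.141, -0.001, 0.247]
wrist_force: [1.6, 0.1, 0.8]
grip_width: 0.006
grip_force: 0.5
```

Call:
{"method": "drive_tool", "body": {"series": [{"ax": 0, "ay": 0, "az": 0, "x": -0.6, "y": 0, "z": 0.9, "hand": -1}, {"ax": 0, "ay": 0, "az": 0, "x": -0.55, "y": 0, "z": 0.92, "hand": -1}, {"ax": 0, "ay": 0, "az": 0, "x": -0.5, "y": 0, "z": 0.94, "hand": -1}, {"ax": 0, "ay": 0, "az": 0, "x": -0.45, "y": 0, "z": 0.96, "hand": -1}, {"ax": 0, "ay": 0, "az": 0, "x": -0.4, "y": 0, "z": 0.97, "hand": -1}]}}

```text
time: 3.22
eef_pos: [0.5584, -0.1171, 0.1324]
tool_rot: [3.141, -0.001, 0.247]
wrist_force: [0.5, -0.4, 0.6]
grip_width: 0.005
grip_force: 0.4
```

```bash
python3 -c "
from fit import *
rel()"
```

```text
t 3.22 iron-frame tcp [-0.0724 -0.001   0.1324] F [ 0.3462 -0.5177  0.6183] rot [ 3.141e+00 -1.000e-03  2.470e-01]
```

Call:
{"method": "drive_tool", "body": {"series": [{"ax": 0, "ay": 0, "az": 0, "x": -0.2, "y": 0, "z": 0.6, "hand": -1}, {"ax": 0, "ay": 0, "az": 0, "x": -0.1, "y": 0, "z": 0.5, "hand": -1}, {"ax": 0, "ay": 0, "az": 0, "x": -0.1, "y": 0, "z": 0.5, "hand": -1}, {"ax": 0, "ay": 0, "az": 0, "x": 0, "y": 0, "z": 0.4, "hand": -1}, {"ax": 0, "ay": 0, "az": 0, "x": 0, "y": 0, "z": 0.3, "hand": -1}]}}

```text
time: 3.63
eef_pos: [0.5546, -0.1179, 0.1093]
tool_rot: [-3.142, 0.0, 0.247]
wrist_force: [-1.3, 0.3, 1.1]
grip_width: 0.003
grip_force: 0.4
```

Call:
{"method": "drive_tool", "body": {"series": [{"ax": 0, "ay": 0, "az": 0, "x": 0, "y": 0, "z": 0.1, "hand": -1}, {"ax": 0, "ay": 0, "az": 0, "x": 0, "y": 0, "z": 0.1, "hand": -1}, {"ax": 0, "ay": 0, "az": 0, "x": 0, "y": 0, "z": 0.1, "hand": -1}, {"ax": 0, "ay": 0, "az": 0, "x": 0, "y": 0, "z": 0.1, "hand": -1}, {"ax": 0, "ay": 0, "az": 0, "x": 0, "y": 0, "z": 0, "hand": -1}]}}

```text
time: 4.05
eef_pos: [0.5548, -0.1179, 0.1064]
tool_rot: [3.141, -0.001, 0.247]
wrist_force: [-2.8, 0.7, 7.2]
grip_width: 0.004
grip_force: 3.4
```

Call:
{"method": "drive_tool", "body": {"series": [{"ax": 0, "ay": 0, "az": 0, "x": 0, "y": 0, "z": 0.1, "hand": -1}, {"ax": 0, "ay": 0, "az": 0, "x": 0, "y": 0, "z": 0.1, "hand": -1}, {"ax": 0, "ay": 0, "az": 0, "x": 0, "y": 0, "z": 0, "hand": -1}, {"ax": 0, "ay": 0, "az": 0, "x": 0, "y": 0, "z": 0, "hand": -1}, {"ax": 0, "ay": 0, "az": 0, "x": 0, "y": 0, "z": 0, "hand": -1}]}}

```text
time: 4.47
eef_pos: [0.5548, -0.1179, 0.1063]
tool_rot: [3.14, -0.002, 0.247]
wrist_force: [-9.0, 2.9, 21.9]
grip_width: 0.008
grip_force: 11.0
```

The lid is hard on its stop: z 0.1063 and 22 N. I'll lift, move to the right of the latch and look.

Call:
{"method": "drive_tool", "body": {"series": [{"ax": 0, "ay": 0, "az": 0, "x": 0, "y": 0, "z": -1.5, "hand": -1}, {"ax": 0, "ay": 0, "az": 0, "x": 0, "y": 0, "z": -3, "hand": -1}, {"ax": 0, "ay": 0, "az": 0, "x": -2, "y": 2.5, "z": -2, "hand": -1}, {"ax": 0, "ay": 0, "az": 0, "x": -3, "y": 3, "z": 0, "hand": -1}, {"ax": 0, "ay": 0, "az": 0, "x": -3, "y": 3, "z": 0, "hand": -1}]}}

```text
time: 4.88
eef_pos: [0.4986, -0.2194, 0.17]
tool_rot: [3.139, -0.002, 0.249]
wrist_force: [0.4, -0.6, 0.0]
grip_width: 0.004
grip_force: 0.0
```

Call:
{"method": "drive_tool", "body": {"series": [{"ax": 0, "ay": 0, "az": 0, "x": 0, "y": 1.5, "z": 0, "hand": -1}, {"ax": 0, "ay": 0, "az": 0, "x": 0, "y": 1, "z": 0, "hand": -1}, {"ax": 0, "ay": 0, "az": 0, "x": 0, "y": 0, "z": 0, "hand": -1}, {"ax": 0, "ay": 0, "az": 0, "x": 0, "y": 0, "z": 0, "hand": -1}, {"ax": 0, "ay": 0, "az": 0, "x": 0, "y": 0, "z": 0, "hand": -1}]}}

```text
time: 5.3
eef_pos: [0.505, -0.2415, 0.1683]
tool_rot: [-3.141, 0.0, 0.248]
wrist_force: [0.3, -0.5, 0.3]
grip_width: 0.005
grip_force: 0.0
```

```bash
python3 - <<'E'
from fit import *
from bench import ctrl
rel()
cam={n:ctrl.snapshot(n) for n in K}
f=lambda i:cv2.convertScaleAbs(cv2.resize(i,(400,400),interpolation=cv2.INTER_CUBIC),alpha=1.5,beta=20)
I={}
for n,(v,u) in dict(top=(125,260),side=(140,245)).items():
    im=cam[n]["img"][v:v+120,u:u+120]; I[n]=f(im)
    hsv=cv2.cvtColor(cam[n]["img"],cv2.COLOR_BGR2HSV); m=((hsv[...,0]<8)|(hsv[...,0]>172))&(hsv[...,1]>160)&(hsv[...,2]>90)
    m[:v]=0;m[v+120:]=0;m[:,:u]=0;m[:,u+120:]=0
    y,x=np.nonzero(m);print(n,"red",x.mean(),y.mean(),len(x),"pred",proj(n,iron(P,(.011,0,0),"k"),cam))
    p=[*P[:3],0,0]
    for X,k in [((-.24,.125,.045),"l"),((-.24,-.125,.045),"l"),((0,.125,.045),"l"),((0,-.125,.045),"l")]:
        q=(proj(n,iron(p,X,k),cam)-[u,v])*400/120; cv2.circle(I[n],(int(q[0]),int(q[1])),3,(0,255,255),-1)
cv2.imwrite("pics/c2.png",np.hstack([I["top"],I["side"]]))
E
```

```text
t 5.3 iron-frame tcp [-0.1546 -0.1086  0.1683] F [ 0.2109 -0.5305  0.3132] rot [-3.141  0.     0.248]
top red 310.8 220.0 10 pred [348.13469473 223.53420108]
side red 347.04 184.0 75 pred [348.5924472  179.88038657]
```

View pics/c2.png

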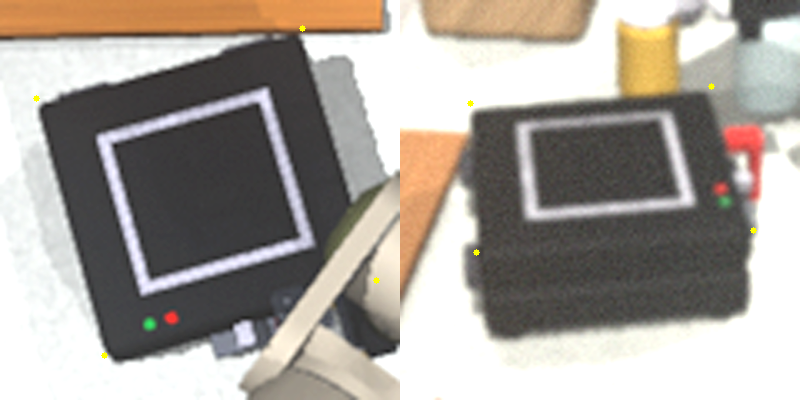

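The lid is shut flat in both views. The tongue shows at (743,180) with the latch right of it at (745,130), as expected. I'll go down beside the latch and push left.

Call:
{"method": "drive_tool", "body": {"series": [{"ax": 0, "ay": 0, "az": 0, "x": -0.3, "y": 0, "z": 2, "hand": -1}, {"ax": 0, "ay": 0, "az": 0, "x": 0, "y": 0, "z": 2.5, "hand": -1}, {"ax": 0, "ay": 0, "az": 0, "x": 0, "y": 0, "z": 2, "hand": -1}, {"ax": 0, "ay": 0, "az": 0, "x": 0, "y": 0, "z": 1.5, "hand": -1}, {"ax": 0, "ay": 0, "az": 0, "x": 0, "y": 0, "z": 1.5, "hand": -1}]}}

```text
time: 5.82
eef_pos: [0.5019, -0.2424, 0.0726]
tool_rot: [-3.141, 0.0, 0.248]
wrist_force: [0.1, 0.5, 0.3]
grip_width: 0.005
grip_force: 0.0
```

Call:
{"method": "drive_tool", "body": {"series": [{"ax": 0, "ay": 0, "az": 0, "x": 0, "y": -0.8, "z": 0, "hand": -1}, {"ax": 0, "ay": 0, "az": 0, "x": 0, "y": -0.8, "z": 0, "hand": -1}, {"ax": 0, "ay": 0, "az": 0, "x": 0, "y": -0.7, "z": 0, "hand": -1}, {"ax": 0, "ay": 0, "az": 0, "x": 0, "y": -0.7, "z": 0, "hand": -1}, {"ax": 0, "ay": 0, "az": 0, "x": 0, "y": -0.5, "z": 0, "hand": -1}]}}

```text
time: 6.23
eef_pos: [0.4933, -0.2085, 0.0745]
tool_rot: [3.141, -0.001, 0.248]
wrist_force: [0.7, 0.4, 0.5]
grip_width: 0.004
grip_force: 0.0
```

Call:
{"method": "drive_tool", "body": {"series": [{"ax": 0, "ay": 0, "az": 0, "x": 0, "y": -0.5, "z": 0, "hand": -1}, {"ax": 0, "ay": 0, "az": 0, "x": 0, "y": -0.5, "z": 0, "hand": -1}, {"ax": 0, "ay": 0, "az": 0, "x": 0, "y": -0.5, "z": 0, "hand": -1}, {"ax": 0, "ay": 0, "az": 0, "x": 0, "y": -0.4, "z": 0, "hand": -1}, {"ax": 0, "ay": 0, "az": 0, "x": 0, "y": -0.4, "z": 0, "hand": -1}]}}

```text
time: 6.65
eef_pos: [0.4877, -0.1871, 0.0738]
tool_rot: [3.141, -0.001, 0.247]
wrist_force: [0.8, -2.4, 1.5]
grip_width: 0.006
grip_force: 1.1
```

```bash
python3 -c "
from fit import *
rel()"
```

```text
t 6.65 iron-frame tcp [-0.158  -0.0516  0.0738] F [ 0.1642 -2.4761  1.4561] rot [ 3.141e+00 -1.000e-03  2.470e-01]
```

Call:
{"method": "drive_tool", "body": {"series": [{"ax": 0, "ay": 0, "az": 0, "x": 0, "y": -0.4, "z": 0, "hand": -1}, {"ax": 0, "ay": 0, "az": 0, "x": 0, "y": -0.4, "z": 0, "hand": -1}, {"ax": 0, "ay": 0, "az": 0, "x": 0, "y": -0.3, "z": 0, "hand": -1}, {"ax": 0, "ay": 0, "az": 0, "x": 0, "y": -0.2, "z": 0, "hand": -1}, {"ax": 0, "ay": 0, "az": 0, "x": 0, "y": -0.1, "z": 0, "hand": -1}]}}

```text
time: 7.07
eef_pos: [0.4841, -0.1734, 0.0735]
tool_rot: [-3.142, 0.0, 0.247]
wrist_force: [0.4, -1.2, 2.1]
grip_width: 0.008
grip_force: 1.1
```

Call:
{"method": "drive_tool", "body": {"series": [{"ax": 0, "ay": 0, "az": 0, "x": 0, "y": -0.1, "z": 0, "hand": -1}, {"ax": 0, "ay": 0, "az": 0, "x": 0, "y": -0.1, "z": 0, "hand": -1}, {"ax": 0, "ay": 0, "az": 0, "x": 0, "y": -0.1, "z": 0, "hand": -1}, {"ax": 0, "ay": 0, "az": 0, "x": 0, "y": -0.1, "z": 0, "hand": -1}, {"ax": 0, "ay": 0, "az": 0, "x": 0, "y": 0, "z": 0, "hand": -1}]}}

```text
time: 7.48
eef_pos: [0.4831, -0.1697, 0.0735]
tool_rot: [-3.141, 0.0, 0.247]
wrist_force: [-0.5, -2.0, 2.1]
grip_width: 0.007
grip_force: 0.8
```

```bash
python3 -c "
from fit import *
rel()"
```

```text
t 7.48 iron-frame tcp [-0.1582 -0.0336  0.0735] F [-1.0151 -1.7796  2.1044] rot [-3.141  0.     0.247]
```

Call:
{"method": "drive_tool", "body": {"series": [{"ax": 0, "ay": 0, "az": 0, "x": 0, "y": -0.1, "z": 0, "hand": -1}, {"ax": 0, "ay": 0, "az": 0, "x": 0, "y": -0.1, "z": 0, "hand": -1}, {"ax": 0, "ay": 0, "az": 0, "x": 0, "y": -0.05, "z": 0, "hand": -1}, {"ax": 0, "ay": 0, "az": 0, "x": 0, "y": 0, "z": 0, "hand": -1}, {"ax": 0, "ay": 0, "az": 0, "x": 0, "y": 0, "z": 0, "hand": -1}]}}

```text
time: 7.9
eef_pos: [0.4825, -0.1672, 0.0735]
tool_rot: [-3.141, 0.0, 0.247]
wrist_force: [-0.4, -0.6, 1.8]
grip_width: 0.006
grip_force: 0.7
```

Call:
{"method": "drive_tool", "body": {"series": [{"ax": 0, "ay": 0, "az": 0, "x": 0, "y": -0.1, "z": 0, "hand": -1}, {"ax": 0, "ay": 0, "az": 0, "x": 0, "y": -0.05, "z": 0, "hand": -1}, {"ax": 0, "ay": 0, "az": 0, "x": 0, "y": -0.05, "z": 0, "hand": -1}, {"ax": 0, "ay": 0, "az": 0, "x": 0, "y": 0, "z": 0, "hand": -1}, {"ax": 0, "ay": 0, "az": 0, "x": 0, "y": 0, "z": 0, "hand": -1}]}}

```text
time: 8.32
eef_pos: [0.482, -0.1655, 0.0735]
tool_rot: [-3.142, 0.0, 0.247]
wrist_force: [0.0, -2.2, 0.9]
grip_width: 0.003
grip_force: 1.2
```

Call:
{"method": "drive_tool", "body": {"series": [{"ax": 0, "ay": 0, "az": 0, "x": 0, "y": -0.05, "z": 0, "hand": -1}, {"ax": 0, "ay": 0, "az": 0, "x": 0, "y": -0.05, "z": 0, "hand": -1}, {"ax": 0, "ay": 0, "az": 0, "x": 0, "y": -0.05, "z": 0, "hand": -1}, {"ax": 0, "ay": 0, "az": 0, "x": 0, "y": 0, "z": 0, "hand": -1}, {"ax": 0, "ay": 0, "az": 0, "x": 0, "y": 0, "z": 0, "hand": -1}]}}

```text
time: 8.73
eef_pos: [0.4821, -0.1651, 0.0737]
tool_rot: [3.139, -0.0, 0.247]
wrist_force: [-0.4, -7.8, -1.2]
grip_width: 0.009
grip_force: 4.0
```

```bash
python3 - <<'E'
from fit import *
from bench import ctrl
rel()
cam={n:ctrl.snapshot(n) for n in K}
f=lambda i:cv2.convertScaleAbs(cv2.resize(i,(400,400),interpolation=cv2.INTER_CUBIC),alpha=1.5,beta=20)
cv2.imwrite("pics/c3.png",np.hstack([f(cam["top"]["img"][125:245,260:380]),f(cam["side"]["img"][150:230,300:380])]))
E
```

```text
t 8.73 iron-frame tcp [-0.1581 -0.0289  0.0737] F [-2.3301 -7.5065 -1.2295] rot [ 3.139 -0.     0.247]
```

View pics/c3.png

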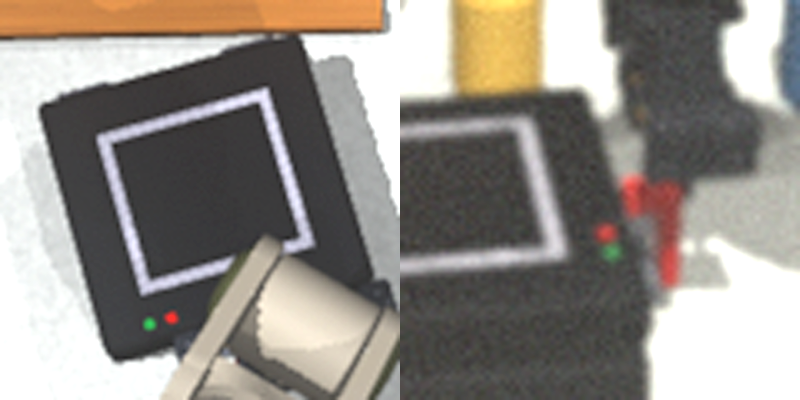

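The last command moved the hand only 0.4 mm while the force rose to 7.5 N, so the latch is at its stop. The iron sits at the same pixels as before, and in the side view the claw at (640,195) lies over the tongue. I'll back off to the right, rise, and check.

Call:
{"method": "drive_tool", "body": {"series": [{"ax": 0, "ay": 0, "az": 0, "x": 0, "y": 1, "z": 0, "hand": -1}, {"ax": 0, "ay": 0, "az": 0, "x": 0, "y": 2, "z": 0, "hand": -1}, {"ax": 0, "ay": 0, "az": 0, "x": 0, "y": 1.5, "z": 0, "hand": -1}, {"ax": 0, "ay": 0, "az": 0, "x": 0, "y": 0, "z": -2, "hand": -1}, {"ax": 0, "ay": 0, "az": 0, "x": 0, "y": 0, "z": -4, "hand": -1}]}}

```text
time: 9.25
eef_pos: [0.4911, -0.2073, 0.1304]
tool_rot: [-3.134, 0.006, 0.246]
wrist_force: [0.5, -0.6, -0.7]
grip_width: 0.004
grip_force: 0.0
```

Call:
{"method": "drive_tool", "body": {"series": [{"ax": 0, "ay": 0, "az": 0, "x": 0, "y": 0, "z": -4, "hand": -1}, {"ax": 0, "ay": 0, "az": 0, "x": 0, "y": 0, "z": -4, "hand": -1}, {"ax": 0, "ay": 0, "az": 0, "x": -3, "y": 2, "z": -3, "hand": -1}, {"ax": 0, "ay": 0, "az": 0, "x": -3, "y": 2.5, "z": 0, "hand": -1}, {"ax": 0, "ay": 0, "az": 0, "x": -3, "y": 2.5, "z": 0, "hand": -1}]}}

```text
time: 9.67
eef_pos: [0.4249, -0.2951, 0.2419]
tool_rot: [3.139, -0.002, 0.249]
wrist_force: [-0.5, 0.9, -0.5]
grip_width: 0.004
grip_force: 0.0
```

Call:
{"method": "drive_tool", "body": {"series": [{"ax": 0, "ay": 0, "az": 0, "x": -3, "y": 2.5, "z": 0, "hand": -1}, {"ax": 0, "ay": 0, "az": 0, "x": -1, "y": 3, "z": 0, "hand": -1}, {"ax": 0, "ay": 0, "az": 0, "x": 0, "y": 2, "z": 0, "hand": -1}, {"ax": 0, "ay": 0, "az": 0, "x": 0, "y": 0, "z": 0, "hand": -1}, {"ax": 0, "ay": 0, "az": 0, "x": 0, "y": 0, "z": 0, "hand": -1}]}}

```text
time: 10.08
eef_pos: [0.4045, -0.3773, 0.2395]
tool_rot: [-3.14, 0.0, 0.246]
wrist_force: [0.7, -0.1, -0.1]
grip_width: 0.004
grip_force: 0.0
```

```bash
python3 - <<'E'
from fit import *
from bench import ctrl
rel()
cam={n:ctrl.snapshot(n) for n in K}
f=lambda i:cv2.convertScaleAbs(cv2.resize(i,(400,400),interpolation=cv2.INTER_CUBIC),alpha=1.5,beta=20)
cv2.imwrite("pics/c4.png",np.hstack([f(cam["top"]["img"][125:245,260:380]),f(cam["side"]["img"][150:230,300:380])]))
c=cam["top"]
for q in(.045,.055): print(q,(proj("top",iron([*P[:4],q],(.011,0,0),"k"),cam)-[260,125])/.3)
E
```

```text
t 10.08 iron-frame tcp [-0.2852 -0.2157  0.2395] F [ 0.6925 -0.2688 -0.1186] rot [-3.14   0.     0.246]
0.045 [258.15702131 338.20496151]
0.055 [247.27873779 341.18447952]
```

View pics/c4.png

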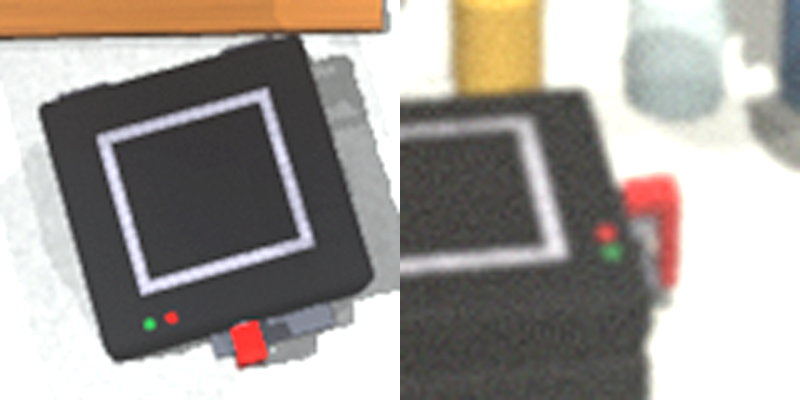

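The lid is shut and the latch is centred on the tongue at (248,343); full travel predicts (247,341). The iron hasn't moved and the hand is clear.

```bash
python3 -c "
from bench import ctrl
print(ctrl.hand_in())"
```

```text
the job is handed in; nothing more can be done
None
```

The lid was pushed fully shut first, then the red latch was pushed across to its stop with its claw over the tongue; the iron showed no movement in the pictures, and I handed the job in at about 10 s with the hand clear.

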